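# Draw the carrier plate from under the well-plate stack and load it in the bay

### The arm

A 6-joint arm with a two-finger parallel gripper is mounted at the origin on the work surface. World frame = base frame: x ahead of the robot, y to its left, z up, the work surface at z = 0. Lengths are in m, angles in rad, forces in N, time in s.
With the tool pointing down it reaches from about 0.35 to 0.775 m from the base axis. Payload 7.3 kg.
Tool frame: the origin (TCP) lies at the centre of the arm's flange, where the gripper is bolted on; the fingertips stand 178 mm ahead of it and the grasp point (between the pads) lies robot.pinch_z ahead of it (robot.pinch_z is the distance from the TCP to the grasp point, in m); x points along the fingers, z is the direction in which the jaws open and shut, and the axes are right-handed (so a half turn about x gives the same grasp; the last joint's range is limited). The gripper opens to 92 mm and grips with 3 to 60 N. Pads are 19 mm wide; open, the fingers measure 130 mm over their backs; the gripper's body (75 mm by 190 mm) begins 47 mm behind the grasp point.
Start: joints at [-1.363, 0.342, 1.524, -0, 1.275, -0.146], TCP at [0.182, -0.492, 0.405] pointing down, gripper open.
Joint ranges: [-2.53, 2.53], [-0.77, 2.02], [0.04, 2.7], [-1, 4.14], [0.28, 2.66], [-3.11, 3.11]. Speed limits (rad/s): [2.57, 2.57, 3.14, 3.14, 3.14, 3.14].

### API

Orientations are given as [roll, pitch, yaw] about the fixed x, y, z axes, in that order (R = Rz(yaw) Ry(pitch) Rx(roll)).
In Python, from cell import robot gives the robot as it stands.
- The arm moves only by the shell command python3 -m jog 'ROWS' [FORCE]. ROWS is JSON, a list of rows, each an object of numbers: "fingers": the closure, from 0 (fully open) to 1 (shut); "x", "y", "z": the shift along the tool's x, y, z in cm; "spin": the turn about the tool's x in degrees. A call has 1 to 5 rows; each row is the pose to reach, as a shift and turn from the pose commanded when the call began, along the tool's axes at that moment; what a row does not reach only later rows make up. A row lasts 1/8 s, in which the tool goes at most 62.5 mm and 10.7 degrees, less where a joint would pass 70% of its speed; a pose out of reach is approached as far as the arm can. A call with a gripper value outside its range is refused whole. The fingers move at their own pace and stop on an object; FORCE is the grip in N (left out, the last holds). Time passes only in rows, so rows that repeat a pose let the fingers close. It gives the time, the measured TCP pose, the force and the opening at its end, in the units of the state.
- robot.observe(): the state, without advancing time (a new reading comes with each control period).
- robot.read_camera(name): name is "side" or "top" or "wrist"; returns a dict with "color" (400x640x3 uint8, red, green, blue), "mtx" (3x3 intrinsics, pixels), "k1" (the pictures are not rectified: a ray, as slopes to the right and down, at radius r is drawn at 1 + k1 r^2 times it, then the intrinsics apply), "view" (4x4, takes a point from world to camera coordinates); the wrist camera has in their place "T_tool_cam" (4x4, takes a point from camera to tool coordinates, whose origin is the TCP and whose axes are the tool frame's). Camera axes: x right, y down, z forward; pixel columns grow to the right and rows downward; lengths in m; the calibration is good to about 2 mm. A picture is of the moment at which its call begins: read the wrist's pose just before it. There is no depth.
- robot.hand_in(): hands the job in, once; it reports no verdict.
Trained networks look in a picture, given as the dict that the camera call returned (one of the last four; its "shot" number tells which), for a name from the list of things; names that differ only in an ending like _2 or _b are one class to them, and where a whole thing is asked for, a point or a joint stands for the part that bears it (a point fixed in the world has none). Each returns a list of dicts, best first, with "conf" (0 to 1); they miss things now and then, are a little off and sometimes report something else, mostly with a low value. They report only what shows in the picture. A call takes as long as a camera call.
- robot.look_for(target, picture): "xy" ([column, row] in pixels, amid what is visible of it).
The state is a dict: "time": time; "qpos": joint angles; "qvel": joint speeds; "joint_efforts": joint torques, N m; "tool_pos": TCP position; "tool_rot": TCP orientation; "contact_force": force on the tool from outside, world axes, zero at the start; "torque": the same for the moment, N m; "opening": finger opening in m.
Only numpy, scipy, OpenCV 4.12 (cv2) and the standard library are available. Lean on these libraries where they do the work, as an engineer would, in place of code of your own. Each camera call takes 0.05 s, during which the arm holds its last target. There are 200 camera calls.

### The job

Draw the aluminium carrier plate by its orange handle out of the blue-railed holder from under the stack of well plates, gently, easing it sideways through the yellow gate by feel, not forcing it, and not touching the well plates, so that the stack settles upright and in order in the holder. Then slide the carrier under the clear blue cover of the analyser's loading bay until you feel it press on the red stop, without ramming it, let go, and leave the other things on the bench where they are.

Things in the scene. Friction and masses are not known exactly. Their poses are not given: they have to be found in the camera images.
- holder: Fixed plate holder on the bench: a grey floor plate 6 mm thick, x = -118 to +78 mm, 125 mm wide. Origin on the bench under the middle of the stack's place. Its -x axis points out of the holder's mouth: the carrier is drawn out along -x, and is clear of holder, gate and stack after about 185 mm of travel.
- guides: Blue guides on the holder's floor, with the yellow gate; origin at the centre of the floor's top face, axes as the holder. Two blue side rails along x, 20 mm high, inner faces at y = +-52.5 mm (9.5 mm free on each side of the carrier). Carrier pressed on guides or gate with over 15 N is too much: read the sideways force while drawing and yield to it in small steps.
- gate_track (a point): Fixed point on the holder's floor in the middle of the mouth (x = -106 mm). Here stand two yellow cheeks, 89 mm apart, 14 mm high, for the 86 mm wide plate. The pair is clamped up to 9 mm to either side (y) of this point, differently each time and NOT measured: find it by feel or by eye. Flares (x = -98 to -76 mm, 26 degrees) widen it by 10 mm a side towards the stack.
- front_bar (a point): Middle of the blue front bar across the holder's mouth; axes as the holder. The bar is 6 mm thick in x, from 11 to 24 mm above the holder's floor; the 8 mm thick carrier passes under it, the well plates do not: it holds the stack back. It lies at x = -69 mm of the holder.
- carrier: Loose aluminium carrier, 0.24 kg. Origin: centre of the underside of its flat plate, 130 (x) x 86 (y) x 8 mm. A tongue 36 mm wide, 8 mm thick runs along -x to x = -146 mm. On it, at x = -140 mm, stands the orange tab: 12 mm thick in x, 30 mm wide in y, from 8 to 50 mm above the underside. At the start it lies under the stack on the holder's floor (6 mm above the bench), axes as the holder's.
- carrier_centre (a point): Centre of the carrier's flat plate, 4 mm above its underside; axes of the carrier.
- carrier_grip (a point): Point to pinch, in the middle of the orange tab, 32 mm above the carrier's underside, 140 mm from carrier_centre along -x. Pinch across the 12 mm thickness (fingers closing along the carrier's x). 69 mm are free between tab and stack. The stack's drag while drawing is roughly 3 to 10 N.
- bay: Fixed loading bay of the analyser on a black floor plate 6 mm thick; origin on the bench; its -x axis points out of the mouth. The carrier goes in along +x, handle trailing at -x; fully home carrier_centre is at x = 0, y = 0, 10 mm above the origin, axes alike. A white console 60 mm high stands behind, from x = +81 mm.
- bay_mouth (a point): Middle of the bay's mouth on its floor, at x = -75 mm of the bay, axes alike. White side rails run inwards, 22 mm high over the bench, inner faces at y = +-45 mm from the bay's x = +15 mm on, opening evenly to +-58 mm at the mouth. A clear blue cover bridges the rails from the bay's x = +24 to +79 mm, underside 32 mm above the bench; before it the channel is open above.
- bay_stop: Red stop bar across the end of the bay's channel, its face at the bay's x = +65 mm, 14 mm high on the bay's floor; rigid. Its origin is 6 mm above the bay's origin, axes alike. Feel for it: press lightly, at least 1 N and never over 20 N.
- deep_plate_centre (a point): Centre of the white ribbed deep-well plate, 127 x 85.5 x 40 mm, lowest of the stack, lying on the carrier; it drops 8 mm onto the holder's floor once the carrier is out.
- blue_plate_centre (a point): Centre of the blue well plate, 127 x 85.5 x 15 mm, loose on the deep-well plate.
- top_plate_centre (a point): Centre of the white well plate with amber wells, 127 x 85.5 x 15 mm, loose on the blue plate; the top of the stack is 84 mm above the bench at the start. The three plates weigh about 0.54 kg.
- deep_plate: The same deep-well plate; origin at the centre of its underside.
- blue_plate: The same blue plate; origin at the centre of its underside.
- top_plate: The same top plate; origin at the centre of its underside.
- tube_rack: Bystander: grey tube rack 50 x 100 mm, 84 mm high with its capped tubes; origin at the centre of its underside.
- reagent: Bystander: small bottle, 44 mm across, 85 mm high; origin at the centre of its underside.
- tip_box: Bystander: yellow pipette-tip box 80 x 120 mm, 56 mm high; origin at the centre of its underside.

How it is judged:
On the way, in this order (a step that is already met when the one before it is completed fails the run):
1. the carrier is drawn clear of the holder and the well plates have settled upright, in order, on the holder's floor (x of carrier_centre in the frame of holder below -0.182 m and angle between each of deep_plate_centre, blue_plate_centre, top_plate_centre's own z axis and vertical below 0.06 rad and horizontal distance between each of deep_plate_centre, blue_plate_centre, top_plate_centre and holder below 0.022 m and z of deep_plate_centre in the frame of holder between 0.022 and 0.03 m and z of blue_plate_centre in the frame of holder between 0.0495 and 0.0575 m and z of top_plate_centre in the frame of holder between 0.0645 and 0.0725 m), for 0.2 s.
2. the carrier, flat on the bay's floor, is pressed against the red stop (contact force between carrier and bay_stop above 1 N and x of carrier_centre in the frame of bay above -0.003 m and angle between carrier_centre's own z axis and vertical below 0.05 rad), for 0.1 s.
At the end, for the whole second after the job is handed in: The carrier lies flat, still and released in the bay, within 2 mm of fully home on the red stop. The three well plates stand still in the holder, in order, level within 0.06 rad, within 22 mm of its centre and 4 mm of their stacked height on its floor (angle between each of deep_plate_centre, blue_plate_centre, top_plate_centre's own z axis and vertical below 0.06 rad and horizontal distance between each of deep_plate_centre, blue_plate_centre, top_plate_centre and holder below 0.022 m and z of deep_plate_centre in the frame of holder between 0.022 and 0.03 m and z of blue_plate_centre in the frame of holder between 0.0495 and 0.0575 m and z of top_plate_centre in the frame of holder between 0.0645 and 0.0725 m and x of carrier_centre in the frame of bay between -0.002 and 0.003 m and y of carrier_centre in the frame of bay between -0.004 and 0.004 m and z of carrier_centre in the frame of bay below 0.013 m and angle between carrier_centre's own z axis and vertical below 0.04 rad and linear speed of each of carrier, deep_plate, blue_plate, top_plate below 0.01 m/s and angle between the x axis of carrier and the x axis of bay, either way round below 0.06 rad); the robot touches nothing.
It fails at once if the carrier is forced against the holder's guides or gate (over 15 N) (contact force between carrier and guides above 15 N).
It fails at once if the carrier is rammed on the bay's stop (over 20 N) (contact force between carrier and bay_stop above 20 N).
It fails at once if a well plate tips over (over 0.3 rad) (angle between any of deep_plate_centre, blue_plate_centre, top_plate_centre's own z axis and vertical above 0.3 rad).
It fails at once if the robot touches a well plate (over 2 N) (contact force between any of the arm, the fingers and deep_plate above 2 N or contact force between any of the arm, the fingers and blue_plate above 2 N or contact force between any of the arm, the fingers and top_plate above 2 N).
It fails at once if a bystander is moved by more than 15 mm (distance of any of tube_rack, reagent, tip_box from where it was at the start of the episode above 0.015 m).
It also fails if it takes over 72 s, if anything falls off the work surface, if the arm or the gripper's body presses on something with over 40 N, if the wrist force passes 120 N, or if a joint passes its speed limit or range.

## Working session

There is one attempt and no reset: what is moved stays moved. The work goes in short steps, Python scripts to look and compute and a shell command to move; the robot and the scene stay as the last step left them, time stands still between calls to the robot, and variables do not carry over. Pictures are saved under pics/ and viewed, on a budget of 10 in all, crops included, one or two more only if the job needs it, and the job is handed in when it is done.

```bash
ls; mkdir -p pics; python3 - <<'E'
from cell import robot
import cv2,numpy as np
s=robot.observe();print(s['time'],s['tool_pos'],s['tool_rot'],s['contact_force'],s['opening'],robot.pinch_z)
for n in ['top','side']:
    p=robot.read_camera(n);cv2.imwrite(f'pics/{n}0.png',p['color'][:,:,::-1])
    print(n,p['mtx'].tolist(),p['k1'],np.round(p['view'],4).tolist())
    for t in ['holder','carrier','carrier_grip','carrier_centre','bay','bay_mouth','bay_stop','front_bar','gate_track','top_plate_centre','tube_rack','reagent','tip_box']:
        print(t,[(np.round(d['xy'],1).tolist(),round(d['conf'],2)) for d in robot.look_for(t,p)[:2]])
E
```

```text
pics
0.0 [ 0.18187457 -0.49234046  0.40405676] [3.01305163 1.56929581 1.79604673] [-0.04042505 -0.21791124 -0.14822441] 0.09139559585749536 0.1592
top [[457.33457553399336, 0.0, 317.6402847264828], [0.0, 457.33457553399336, 197.1820182021324], [0.0, 0.0, 1.0]] -0.058418046106583445 [[0.02, -0.9998, -0.0007, 0.0806], [-0.9947, -0.0198, -0.1005, 0.5792], [0.1004, 0.0027, -0.9949, 1.1232], [0.0, 0.0, 0.0, 1.0]]
holder [([273.0, 193.5], 0.7), ([288.3, 187.0], 0.64)]
carrier [([289.6, 183.8], 0.71), ([366.8, 132.8], 0.68)]
carrier_grip [([291.6, 181.8], 0.69)]
carrier_centre [([289.5, 181.2], 0.92)]
bay [([448.4, 155.1], 0.65)]
bay_mouth [([449.2, 155.7], 0.79)]
bay_stop [([190.8, 261.7], 0.73)]
front_bar [([258.0, 199.4], 0.65)]
gate_track [([273.1, 178.2], 0.95)]
top_plate_centre [([246.7, 171.5], 0.66)]
tube_rack [([321.6, 102.5], 0.9)]
reagent [([363.5, 135.8], 0.54)]
tip_box [([194.2, 263.0], 0.89)]
side [[514.0426550828365, 0.0, 313.5697035966043], [0.0, 514.0426550828365, 204.9806857551532], [0.0, 0.0, 1.0]] -0.04378534717071264 [[-0.6938, -0.7198, 0.0219, 0.4462], [-0.5099, 0.4696, -0.7207, 0.3096], [0.5085, -0.5112, -0.6929, 1.1418], [0.0, 0.0, 0.0, 1.0]]
holder [([241.4, 230.1], 0.74), ([260.2, 253.5], 0.68)]
carrier [([280.8, 225.9], 0.55)]
carrier_grip [([281.3, 225.9], 0.65), ([242.1, 252.1], 0.4)]
carrier_centre [([280.9, 224.1], 0.77)]
bay [([365.9, 153.2], 0.89), ([248.4, 258.9], 0.6)]
bay_mouth [([365.4, 152.7], 0.55)]
bay_stop [([244.1, 248.4], 0.59)]
front_bar [([250.6, 261.1], 0.72), ([245.8, 256.2], 0.34)]
gate_track [([248.4, 260.5], 0.62)]
top_plate_centre [([241.0, 229.3], 0.98)]
tube_rack [([247.8, 173.3], 0.89), ([251.3, 260.3], 0.39)]
reagent [([299.1, 166.0], 0.76)]
tip_box [([253.8, 330.6], 0.75)]
```

```bash
python3 - <<'E'
import cv2
a=cv2.imread('pics/top0.png')[70:300,130:530];cv2.imwrite('pics/t.png',cv2.resize(a,None,fx=2,fy=2,interpolation=cv2.INTER_CUBIC))
a=cv2.imread('pics/side0.png')[80:360,140:480];cv2.imwrite('pics/s.png',cv2.resize(a,None,fx=2,fy=2,interpolation=cv2.INTER_CUBIC))
E
```

```text
(no output)
```

View pics/t.png

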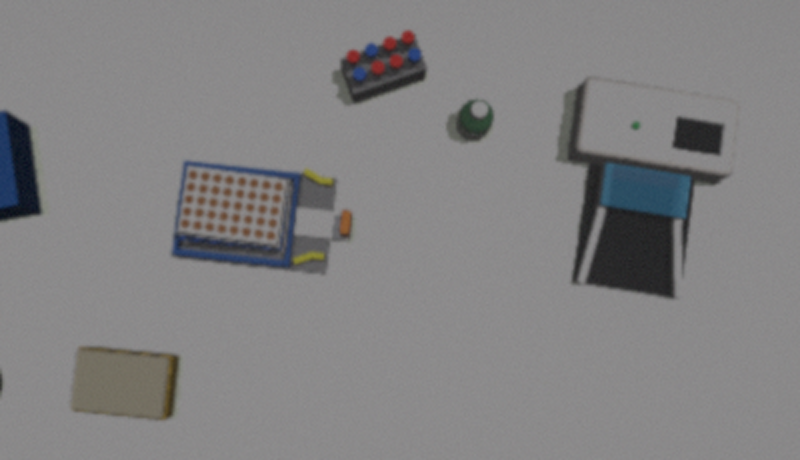

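View pics/s.png

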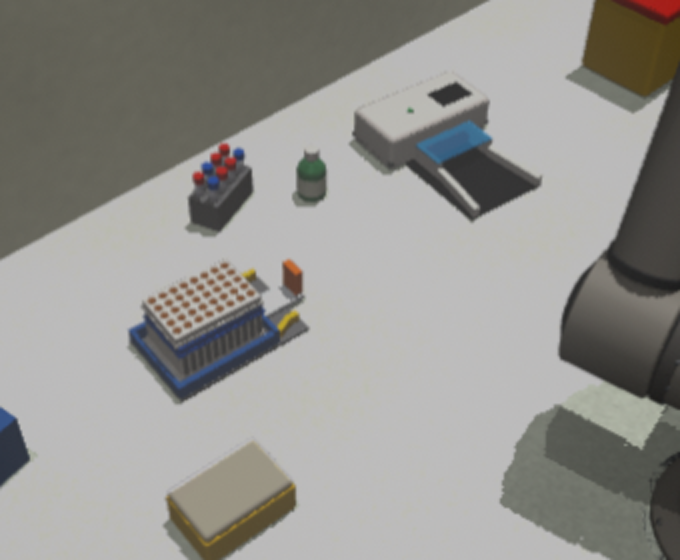

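The top view shows the holder with its mouth to the right (world -y), gate cheeks near crop (318,179) and (308,258), and the tab at (346,223). The bay opens downward (towards the robot), its mouth corners at (574,283) and (676,297). The side view agrees with this. Next I compute poses from these pixels.

```bash
cat > h.py <<'E'
from cell import robot
import cv2,numpy as np
from scipy.optimize import least_squares
from scipy.spatial.transform import Rotation as R
def tool(s=None):
    s=s or robot.observe(); T=np.eye(4);T[:3,:3]=R.from_euler('xyz',s['tool_rot']).as_matrix();T[:3,3]=s['tool_pos'];return T
def shot(n):
    T=tool(); p=robot.read_camera(n)
    p['V']=np.array(p['view']) if 'view' in p else np.linalg.inv(T@np.array(p['T_tool_cam'])); return p
def ray(p,uv,z):
    K=np.array(p['mtx']); d=[(uv[0]-K[0,2])/K[0,0],(uv[1]-K[1,2])/K[1,1]]; u=np.array(d)
    for _ in range(10): u=np.array(d)/(1+p['k1']*(u@u))
    C=np.linalg.inv(p['V']); o=C[:3,3]; w=C[:3,:3]@[u[0],u[1],1]; return o+w*(z-o[2])/w[2]
def proj(p,X):
    c=p['V'][:3,:3]@X+p['V'][:3,3]; u=c[:2]/c[2]; u=u*(1+p['k1']*(u@u)); K=np.array(p['mtx']); return np.array([K[0,0]*u[0]+K[0,2],K[1,1]*u[1]+K[1,2]])
def place(q,X):
    c,s=np.cos(q[2]),np.sin(q[2]); return np.array([q[0]+c*X[0]-s*X[1],q[1]+s*X[0]+c*X[1],X[2]])
def fit(p,pts,q0):
    f=lambda q:np.concatenate([proj(p,place(q,X))-np.array(uv) for X,uv in pts])
    r=least_squares(f,q0,loss='soft_l1'); return r.x,np.round(f(r.x),1)
def inb(q,X):
    c,s=np.cos(q[2]),np.sin(q[2]); d=np.array(X[:2])-q[:2]; return np.array([c*d[0]+s*d[1],-s*d[0]+c*d[1]])
def st():
    s=robot.observe(); print(s['time'],np.round(s['tool_pos'],4),np.round(s['contact_force'],2),np.round(s['opening'],4)); return s
E
python3 - <<'E'
from h import *
p=shot('top'); o=lambda a,b:(130+a/2,70+b/2)
H=[((-.118,-.0625,.006),o(336,180)),((-.118,.0625,.006),o(325,273)),((.078,-.0625,.026),o(184,161)),((.078,.0625,.026),o(174,256))]
q,r=fit(p,H,[.5,.1,1.57]);print('holder',q,r)
for u in [(318,179),(308,258)]: print('cheek',inb(q,ray(p,o(*u),.02)))
print('tab',ray(p,o(346,211),.056),inb(q,ray(p,o(346,211),.056)))
B=[((-.075,.058,.022),o(581,281)),((.024,.052,.034),o(601,207)),((.024,-.052,.034),o(687,218)),((.081,.0,.06),o(650,166))]
q,r=fit(p,B,[.5,-.3,0]);print('bay',q,r)
print('mouth',ray(p,o(574,283),.006),ray(p,o(676,297),.006))
for n in [(385,65),(475,110),(125,380)]: print(ray(p,o(*n),.05))
T=tool();print(np.round(T,3)); w=shot('wrist'); print(np.round(w['T_tool_cam'],3), np.round(w['mtx'],1))
E
```

```text
holder [0.62526537 0.26710245 1.48638534] [ 0.3 -0.7  0.5  0.6 -0.  -0.4 -1.2  0.4]
cheek [-0.0951493  -0.05699481]
cheek [-0.09378037  0.04541524]
tab [0.62797882 0.12933434 0.056     ] [-0.13704881 -0.01431912]
bay [ 0.61339886 -0.23920565 -0.14477397] [ 0.7  0.8 -0.4 -0.7 -3.1  0.6  1.2 -0.7]
mouth [ 0.54798605 -0.16379674  0.006     ] [ 0.5324279 -0.2959767  0.006    ]
[0.81669933 0.08458855 0.05      ]
[ 0.76066973 -0.02986106  0.05      ]
[0.4143844  0.39600786 0.05      ]
[[ 0.     0.938  0.346  0.182]
 [-0.     0.346 -0.938 -0.492]
 [-1.     0.     0.     0.405]
 [ 0.     0.     0.     1.   ]]
[[ 0.    -0.307  0.952  0.021]
 [-0.    -0.952 -0.307  0.084]
 [ 1.    -0.    -0.    -0.   ]
 [ 0.     0.     0.     1.   ]] [[284.3   0.  322.6]
 [  0.  284.3 199.6]
 [  0.    0.    1. ]]
```

```bash

python3 -m jog '[{"y":4.2,"z":-2.9,"x":0},{"y":8.4,"z":-5.8,"x":0},{"y":12.6,"z":-8.7},{"y":16.8,"z":-11.6},{"y":21,"z":-14.3}]'
python3 -m jog '[{"y":4.2,"z":-2.9,"x":0},{"y":8.4,"z":-5.8,"x":0},{"y":12.6,"z":-8.7},{"y":16.8,"z":-11.6},{"y":21,"z":-14.3}]'
python3 -m jog '[{"y":4.2,"z":-2.9,"x":1,"spin":5},{"y":8.4,"z":-5.8,"x":2,"spin":10},{"y":12.6,"z":-8.7,"x":3,"spin":15},{"y":16.8,"z":-11.6,"x":4,"spin":20},{"y":21.3,"z":-14.3,"x":5,"spin":25}]'
python3 -m jog '[{"x":0},{"x":0}]'
python3 - <<'E'
from h import *
st();p=shot('wrist');cv2.imwrite('pics/w1.png',p['color'][:,:,::-1]);np.save('w1V.npy',p['V'])
for t in ['carrier_grip','front_bar','gate_track','holder','carrier']:
  print(t,[(np.round(d['xy'],1).tolist(),round(d['conf'],2)) for d in robot.look_for(t,p)[:2]])
E
```

```text
1.5 [ 0.1819 -0.4925  0.4047] [ 0.11 -0.43 -0.36] 0.0918
carrier_grip []
front_bar []
gate_track []
holder []
carrier []$[0]: bad value
$[0]: bad value
$[0]: bad value
$[0]: bad value
```

View pics/w1.png

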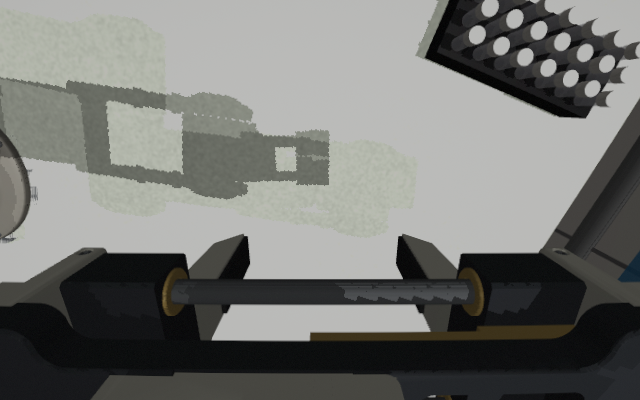

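The arm hasn't moved because the rows were refused; this picture shows only bench and fingers. Perhaps every row needs all of the keys.

```bash

python3 -m jog '[{"fingers":0,"x":0,"y":4.2,"z":-2.9,"spin":0},{"fingers":0,"x":0,"y":8.4,"z":-5.8,"spin":0},{"fingers":0,"x":0,"y":12.6,"z":-8.7,"spin":0},{"fingers":0,"x":0,"y":16.8,"z":-11.6,"spin":0},{"fingers":0,"x":0,"y":21,"z":-14.3,"spin":0}]'
```

```text
time: 2.42
tool_pos: [0.33, -0.2841, 0.4049]
tool_rot: [0.398, 1.57, -0.819]
contact_force: [0.5, -0.3, 0.1]
opening: 0.0916
```

```bash

python3 -m jog '[{"fingers":0,"x":0,"y":4.2,"z":-2.9,"spin":0},{"fingers":0,"x":0,"y":8.4,"z":-5.8,"spin":0},{"fingers":0,"x":0,"y":12.6,"z":-8.7,"spin":0},{"fingers":0,"x":0,"y":16.8,"z":-11.6,"spin":0},{"fingers":0,"x":0,"y":21,"z":-14.3,"spin":0}]'
python3 -m jog '[{"fingers":0,"x":1,"y":4.2,"z":-2.9,"spin":5},{"fingers":0,"x":2,"y":8.4,"z":-5.8,"spin":10},{"fingers":0,"x":3,"y":12.6,"z":-8.7,"spin":15},{"fingers":0,"x":4,"y":16.8,"z":-11.6,"spin":20},{"fingers":0,"x":5,"y":21.3,"z":-14.3,"spin":25}]'
python3 -m jog '[{"fingers":0,"x":0,"y":0,"z":0,"spin":0},{"fingers":0,"x":0,"y":0,"z":0,"spin":0}]'
python3 - <<'E'
from h import *
st();p=shot('wrist');cv2.imwrite('pics/w2.png',p['color'][:,:,::-1]);np.save('w2V.npy',p['V']);print(np.round(tool(),3))
for t in ['carrier_grip','front_bar','gate_track','holder','carrier']:
  print(t,[(np.round(d['xy'],1).tolist(),round(d['conf'],2)) for d in robot.look_for(t,p)[:2]])
E
```

```text
time: 3.05
tool_pos: [0.4776, -0.0771, 0.4049]
tool_rot: [0.635, 1.57, -0.582]
contact_force: [0.9, -0.1, 0.3]
opening: 0.0917
time: 3.68
tool_pos: [0.6278, 0.1308, 0.3544]
tool_rot: [0.699, 1.571, -0.957]
contact_force: [1.0, -0.0, 0.5]
opening: 0.0919
time: 3.92
tool_pos: [0.6269, 0.1292, 0.3543]
tool_rot: [-0.984, 1.57, -2.636]
contact_force: [-0.8, -1.0, 0.2]
opening: 0.0916
3.925 [0.6269 0.1292 0.3543] [-0.77 -1.04  0.15] 0.0916
[[-0.     0.997 -0.082  0.627]
 [-0.    -0.082 -0.997  0.129]
 [-1.    -0.     0.     0.355]
 [ 0.     0.     0.     1.   ]]
carrier_grip [([298.2, 191.3], 0.78)]
front_bar [([256.7, 149.2], 0.8)]
gate_track [([257.0, 154.9], 0.95), ([484.9, 45.5], 0.73)]
holder [([264.4, 155.3], 0.81), ([257.8, 151.3], 0.33)]
carrier [([296.6, 193.5], 0.83), ([238.4, 160.0], 0.62)]
```

View pics/w2.png

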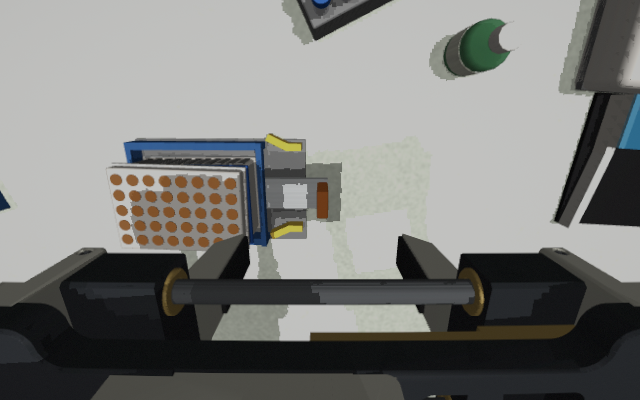

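The view shows the tab at (322,200), floor mouth edge at column 306 (rows 139–238), cheeks at (285,143) and (287,230), and the front bar at column 262. I enlarge this part to read the gate against the carrier.

```bash
python3 - <<'E'
import cv2
a=cv2.imread('pics/w2.png')[125:250,225:360];cv2.imwrite('pics/w2c.png',cv2.resize(a,None,fx=4.5,fy=4.5,interpolation=cv2.INTER_CUBIC))
E
```

```text
(no output)
```

View pics/w2c.png

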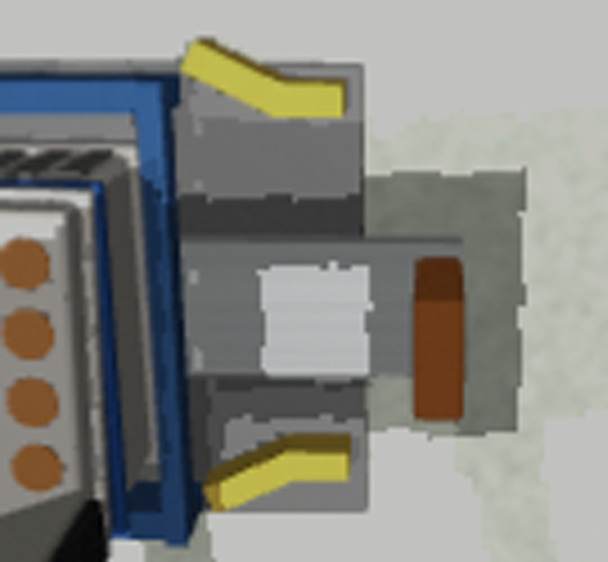

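```bash
cat > m.py <<'E'
from h import *
p=shot('wrist'); p['V']=np.load('w2V.npy'); o=lambda a,b:(225+a/4.5,125+b/4.5)
r=lambda a,b,z: ray(p,o(a,b),z)
A=r(363,65,.006);B=r(368,512,.006);print('w',np.linalg.norm(A-B))
d=(B-A)[:2]; print('yaw from mouth edge',np.arctan2(d[1],d[0])-np.pi/2)
rr=ray(p,(127,143),.026); 
pts=[((-.118,-.0625,.006),o(363,65)),((-.118,.0625,.006),o(368,512)),((.078,-.0625,.026),(127,143))]
q,e=fit(p,pts,[.62,.267,1.486]);print('holder',q,e)
for n,u in dict(up1=(285,117,.02),up2=(340,117,.02),lo1=(295,451,.02),lo2=(345,450,.02),t1=(200,243,.014),t2=(400,243,.014),t3=(200,377,.014),t4=(400,377,.014),tabL1=(414,302,.056),tabL2=(414,418,.056),tabR1=(463,302,.056),tabR2=(463,418,.056)).items():
    X=r(*u); print(n,np.round(X[:2],4),np.round(inb(q,X)*1000,1))
E
python3 m.py
```

```text
w 0.12395285883467493
yaw from mouth edge 1.4819177816149671
holder [0.62487589 0.26655926 1.4927446 ] [ 0.3 -0.   1.3  0.7 -3.3 -0.2]
up1 [0.6685 0.1637] [-99.2 -51.5]
up2 [0.6674 0.1503] [-112.6  -51.4]
lo1 [0.5805 0.1715] [-98.2  36.8]
lo2 [0.5797 0.1583] [-111.5   36.6]
t1 [0.6374 0.19  ] [-75.3 -18.5]
t2 [0.6332 0.1389] [-126.7  -18.3]
t3 [0.6012 0.1951] [-73.1  18. ]
t4 [0.5968 0.1422] [-126.2   18.2]
tabL1 [0.6294 0.1348] [-131.   -14.8]
tabL2 [0.6014 0.1373] [-130.7   13.3]
tabR1 [0.6285 0.1238] [-142.1  -14.8]
tabR2 [0.6005 0.1259] [-142.1   13.4]
```

Gate centre is at about y = -7.4 mm in the holder, while the carrier lies at about 0. Tool yaw already matches the carrier's, 85.3°. I descend with the fingers half closed.

```bash

python3 -m jog '[{"fingers":0.5,"x":0,"y":-0.6,"z":0.1,"spin":0},{"fingers":0.5,"x":2,"y":-1.3,"z":0.2,"spin":0},{"fingers":0.5,"x":5,"y":-1.3,"z":0.2,"spin":0},{"fingers":0.5,"x":8,"y":-1.3,"z":0.2,"spin":0},{"fingers":0.5,"x":10,"y":-1.3,"z":0.2,"spin":0}]' 50
python3 -m jog '[{"fingers":0.5,"x":0,"y":0,"z":0,"spin":0}]'
python3 - <<'E'
from h import *
st();p=shot('wrist');cv2.imwrite('pics/w3.png',p['color'][:,:,::-1][60:360,120:520]);np.save('w3V.npy',p['V'])
d=robot.look_for('carrier_grip',p);print(d[:1]); 
if d: print(ray(p,d[0]['xy'],.05),tool()[:3,3])
E
```

```text
time: 4.9
tool_pos: [0.6133, 0.1282, 0.2534]
tool_rot: [-1.357, 1.569, -3.011]
contact_force: [0.0, 0.2, 0.0]
opening: 0.0482
time: 5.03
tool_pos: [0.6132, 0.1282, 0.2532]
tool_rot: [-1.378, 1.567, -3.032]
contact_force: [-0.1, 0.0, -0.2]
opening: 0.046
5.025 [0.6132 0.1282 0.2532] [-0.08  0.01 -0.22] 0.046
[{'xy': [285.1, 208.4], 'conf': 0.77}]
[0.63320174 0.15232388 0.05      ] [0.61405908 0.12830486 0.25549058]
```

View pics/w3.png

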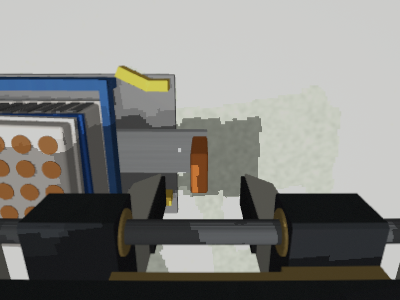

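Tab at crop (199,165), finger inner edges at about 160 and 243: centred to within a millimetre or two. Descend and grip.

```bash

python3 -m jog '[{"fingers":0.5,"x":2.5,"y":0,"z":0,"spin":0},{"fingers":0.5,"x":4,"y":0,"z":0,"spin":0},{"fingers":0.5,"x":5.2,"y":0,"z":0,"spin":0},{"fingers":0.5,"x":5.2,"y":0,"z":0,"spin":0}]'
python3 -m jog '[{"fingers":1,"x":0,"y":0,"z":0,"spin":0},{"fingers":1,"x":0,"y":0,"z":0,"spin":0},{"fingers":1,"x":0,"y":0,"z":0,"spin":0},{"fingers":1,"x":0,"y":0,"z":0,"spin":0},{"fingers":1,"x":0,"y":0,"z":0,"spin":0}]' 55
python3 -m jog '[{"fingers":1,"x":0,"y":0,"z":0,"spin":0},{"fingers":1,"x":0,"y":0,"z":0,"spin":0},{"fingers":1,"x":0,"y":0,"z":0,"spin":0}]'
```

```text
time: 5.62
tool_pos: [0.6138, 0.1283, 0.2021]
tool_rot: [-1.343, 1.569, -2.996]
contact_force: [-0.0, 0.0, 0.9]
opening: 0.0461
time: 6.25
tool_pos: [0.6141, 0.1287, 0.2031]
tool_rot: [2.245, 1.57, 0.591]
contact_force: [0.3, 3.4, 1.5]
opening: 0.0116
time: 6.62
tool_pos: [0.6141, 0.1286, 0.203]
tool_rot: [2.08, 1.57, 0.427]
contact_force: [1.3, 5.6, 3.6]
opening: 0.0115
```

Gripped (opening 11.5 mm). I start drawing, easing towards the gate's centre (tool +y) and reading the force.

```bash
cat > f.py <<'E'
from h import *
s=robot.observe();T=tool(s);F=T[:3,:3].T@s['contact_force'];M=T[:3,:3].T@s['torque']
o=T[:3,3]-np.array([.6141,.1286,.203]); ang=np.degrees(np.arctan2(T[1,2],T[0,2]))
a=np.radians(85.3); print('t',round(s['time'],2),'draw',round(-1000*(o[0]*np.cos(a)+o[1]*np.sin(a)),1),'side(-hy)',round(1000*(o[0]*np.sin(a)-o[1]*np.cos(a)),1),'dz',round(o[2]*1000,1),'zang',round(ang,2),'Ftool',np.round(F,1),'Mtool',np.round(M,2),'open',round(s['opening'],4))
E
python3 f.py
python3 -m jog '[{"fingers":1,"x":0,"y":0.04,"z":0.2,"spin":0},{"fingers":1,"x":0,"y":0.08,"z":0.4,"spin":0},{"fingers":1,"x":0,"y":0.15,"z":0.6,"spin":0},{"fingers":1,"x":0,"y":0.22,"z":0.8,"spin":0}]' >/dev/null; python3 f.py
python3 -m jog '[{"fingers":1,"x":0,"y":0.08,"z":0.2,"spin":0},{"fingers":1,"x":0,"y":0.16,"z":0.4,"spin":0},{"fingers":1,"x":0,"y":0.24,"z":0.6,"spin":0}]' >/dev/null; python3 f.py
```

```text
t 6.62 draw -0.0 side(-hy) 0.0 dz 0.0 zang -94.73 Ftool [-3.6  0.8 -5.6] Mtool [0.14 0.87 0.02] open 0.0115
t 7.12 draw 7.1 side(-hy) 1.8 dz 0.0 zang -94.68 Ftool [-4.9 -2.2 -9.7] Mtool [-0.17  1.45 -0.29] open 0.0115
t 7.5 draw 13.0 side(-hy) 3.9 dz 0.0 zang -94.66 Ftool [ -5.8  -3.2 -10. ] Mtool [-0.31  1.55 -0.45] open 0.0119
```

```bash

python3 -m jog '[{"fingers":1,"x":0,"y":0.08,"z":0.2,"spin":0},{"fingers":1,"x":0,"y":0.16,"z":0.4,"spin":0},{"fingers":1,"x":0,"y":0.22,"z":0.6,"spin":0}]' >/dev/null; python3 f.py
python3 -m jog '[{"fingers":1,"x":0,"y":0.06,"z":0.2,"spin":0},{"fingers":1,"x":0,"y":0.1,"z":0.4,"spin":0}]' >/dev/null; python3 f.py
python3 -m jog '[{"fingers":1,"x":0,"y":0,"z":0.2,"spin":0},{"fingers":1,"x":0,"y":0,"z":0.3,"spin":0}]' >/dev/null; python3 f.py
```

```text
t 7.88 draw 19.0 side(-hy) 6.1 dz -0.0 zang -94.65 Ftool [-4.5 -2.4 -9.8] Mtool [-0.38  1.63 -0.4 ] open 0.0118
t 8.12 draw 23.0 side(-hy) 7.2 dz -0.0 zang -94.65 Ftool [-4.8 -2.3 -7.4] Mtool [-0.27  1.48 -0.32] open 0.0116
t 8.38 draw 26.4 side(-hy) 7.4 dz 0.0 zang -94.68 Ftool [-4.9 -1.3 -8.4] Mtool [-0.15  1.27 -0.1 ] open 0.0118
```

```bash

python3 -m jog '[{"fingers":1,"x":0,"y":0,"z":0.15,"spin":0},{"fingers":1,"x":0,"y":0,"z":0.3,"spin":0}]' >/dev/null; python3 f.py
python3 -m jog '[{"fingers":1,"x":0,"y":0,"z":0.15,"spin":0},{"fingers":1,"x":0,"y":0,"z":0.3,"spin":0}]' >/dev/null; python3 f.py
python3 -m jog '[{"fingers":1,"x":0,"y":0,"z":0.15,"spin":0},{"fingers":1,"x":0,"y":0,"z":0.3,"spin":0}]' >/dev/null; python3 f.py
```

```text
t 8.62 draw 29.5 side(-hy) 7.5 dz 0.0 zang -94.69 Ftool [-4.2  0.6 -8.2] Mtool [-0.05  1.26 -0.06] open 0.0118
t 8.88 draw 32.4 side(-hy) 7.6 dz 0.0 zang -94.7 Ftool [-4.1 -0.7 -9.3] Mtool [-0.07  1.42 -0.05] open 0.0119
t 9.12 draw 34.9 side(-hy) 7.5 dz 0.0 zang -94.7 Ftool [ -3.8  -0.3 -10.4] Mtool [ 0.04  1.6  -0.07] open 0.0117
```

```bash

python3 -m jog '[{"fingers":1,"x":0,"y":0,"z":0.1,"spin":0},{"fingers":1,"x":0,"y":0,"z":0.2,"spin":0}]' >/dev/null; python3 f.py
python3 -m jog '[{"fingers":1,"x":0,"y":0,"z":0.1,"spin":0},{"fingers":1,"x":0,"y":0,"z":0.2,"spin":0}]' >/dev/null; python3 f.py
python3 - <<'E'
from h import *
p=shot('wrist');cv2.imwrite('pics/w4.png',cv2.resize(p['color'][:,:,::-1][60:260,120:420],None,fx=2.6,fy=2.6,interpolation=cv2.INTER_CUBIC));np.save('w4V.npy',p['V'])
E
```

```text
t 9.38 draw 36.9 side(-hy) 7.6 dz 0.0 zang -94.7 Ftool [ -4.8   0.5 -10.6] Mtool [-0.    1.67 -0.06] open 0.0115
t 9.62 draw 38.9 side(-hy) 7.6 dz -0.0 zang -94.7 Ftool [ -3.5  -1.1 -10.6] Mtool [-0.01  1.71  0.04] open 0.0119
```

View pics/w4.png

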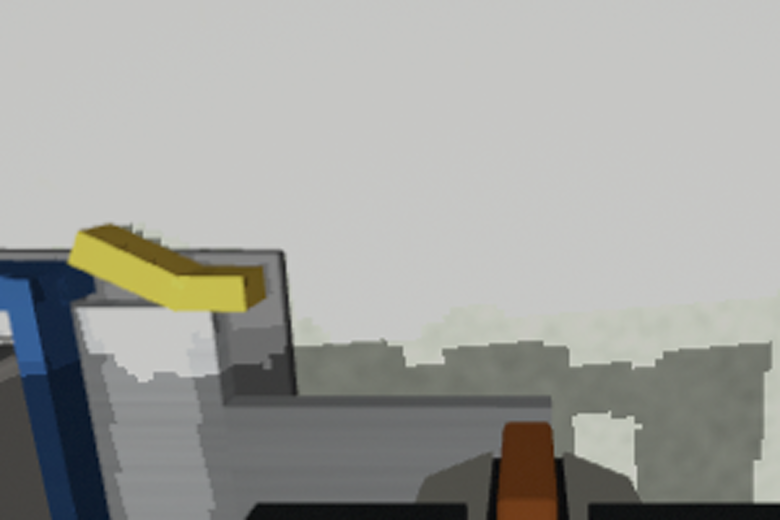

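The plate's front edge (column 215) is past the flare's knee (column 178) and runs parallel inside the cheek; side force is near zero. I keep drawing.

```bash

python3 -m jog '[{"fingers":1,"x":0,"y":0,"z":0.2,"spin":0},{"fingers":1,"x":0,"y":0,"z":0.4,"spin":0},{"fingers":1,"x":0,"y":0,"z":0.6,"spin":0}]' >/dev/null; python3 f.py
python3 -m jog '[{"fingers":1,"x":0,"y":0,"z":0.25,"spin":0},{"fingers":1,"x":0,"y":0,"z":0.5,"spin":0},{"fingers":1,"x":0,"y":0,"z":0.75,"spin":0}]' >/dev/null; python3 f.py
python3 -m jog '[{"fingers":1,"x":0,"y":0,"z":0.25,"spin":0},{"fingers":1,"x":0,"y":0,"z":0.5,"spin":0},{"fingers":1,"x":0,"y":0,"z":0.75,"spin":0}]' >/dev/null; python3 f.py
```

```text
t 10.05 draw 45.0 side(-hy) 7.6 dz -0.0 zang -94.71 Ftool [ -2.7   0.3 -10.5] Mtool [-0.02  1.67  0.01] open 0.0118
t 10.43 draw 52.5 side(-hy) 7.6 dz -0.0 zang -94.7 Ftool [ -3.2  -0.5 -11.5] Mtool [ 0.    1.69 -0.03] open 0.0118
t 10.8 draw 60.0 side(-hy) 7.5 dz -0.1 zang -94.71 Ftool [ -3.3  -0.6 -10.9] Mtool [-0.04  1.66 -0.  ] open 0.0118
```

```bash

python3 -m jog '[{"fingers":1,"x":0,"y":0,"z":0.3,"spin":0},{"fingers":1,"x":0,"y":0,"z":0.6,"spin":0},{"fingers":1,"x":0,"y":0,"z":0.9,"spin":0},{"fingers":1,"x":0,"y":0,"z":1.2,"spin":0}]' >/dev/null; python3 f.py
python3 -m jog '[{"fingers":1,"x":0,"y":0,"z":0.3,"spin":0},{"fingers":1,"x":0,"y":0,"z":0.6,"spin":0},{"fingers":1,"x":0,"y":0,"z":0.9,"spin":0},{"fingers":1,"x":0,"y":0,"z":1.2,"spin":0}]' >/dev/null; python3 f.py
python3 -m jog '[{"fingers":1,"x":0,"y":0,"z":0.3,"spin":0},{"fingers":1,"x":0,"y":0,"z":0.6,"spin":0},{"fingers":1,"x":0,"y":0,"z":0.9,"spin":0},{"fingers":1,"x":0,"y":0,"z":1.2,"spin":0}]' >/dev/null; python3 f.py
```

```text
t 11.3 draw 72.0 side(-hy) 7.5 dz -0.1 zang -94.71 Ftool [ -3.5  -1.9 -10.8] Mtool [0.01 1.68 0.05] open 0.0118
t 11.8 draw 84.1 side(-hy) 7.5 dz -0.2 zang -94.71 Ftool [ -2.7   0.5 -10.3] Mtool [0.02 1.75 0.04] open 0.0114
t 12.3 draw 97.4 side(-hy) 7.6 dz -0.3 zang -94.72 Ftool [-2.2  0.1 -3.3] Mtool [-0.04  1.08  0.04] open 0.0114
```

```bash

python3 -m jog '[{"fingers":1,"x":0,"y":0,"z":0.3,"spin":0},{"fingers":1,"x":0,"y":0,"z":0.6,"spin":0},{"fingers":1,"x":0,"y":0,"z":0.9,"spin":0},{"fingers":1,"x":0,"y":0,"z":1.2,"spin":0}]' >/dev/null; python3 f.py
python3 -m jog '[{"fingers":1,"x":0,"y":0,"z":0.3,"spin":0},{"fingers":1,"x":0,"y":0,"z":0.6,"spin":0},{"fingers":1,"x":0,"y":0,"z":0.9,"spin":0},{"fingers":1,"x":0,"y":0,"z":1.2,"spin":0}]' >/dev/null; python3 f.py
python3 -m jog '[{"fingers":1,"x":0,"y":0,"z":0.3,"spin":0},{"fingers":1,"x":0,"y":0,"z":0.6,"spin":0},{"fingers":1,"x":0,"y":0,"z":0.9,"spin":0},{"fingers":1,"x":0,"y":0,"z":1.2,"spin":0}]' >/dev/null; python3 f.py
```

```text
t 12.8 draw 109.6 side(-hy) 7.6 dz -0.3 zang -94.73 Ftool [-1.8  0.7 -3. ] Mtool [-0.01  1.03  0.  ] open 0.0116
t 13.3 draw 121.5 side(-hy) 7.6 dz -0.3 zang -94.73 Ftool [-1.7 -0.1 -3.7] Mtool [-0.04  0.91  0.06] open 0.0117
t 13.8 draw 133.6 side(-hy) 7.6 dz -0.3 zang -94.72 Ftool [-1.6 -0.5 -1.8] Mtool [-0.05  0.71  0.08] open 0.0113
```

```bash

python3 -m jog '[{"fingers":1,"x":0,"y":0,"z":0.4,"spin":0},{"fingers":1,"x":-0.03,"y":0,"z":0.8,"spin":0},{"fingers":1,"x":-0.06,"y":0,"z":1.2,"spin":0},{"fingers":1,"x":-0.1,"y":0,"z":1.6,"spin":0},{"fingers":1,"x":-0.1,"y":0,"z":2,"spin":0}]' >/dev/null; python3 f.py
python3 -m jog '[{"fingers":1,"x":0,"y":0,"z":0.4,"spin":0},{"fingers":1,"x":-0.03,"y":0,"z":0.8,"spin":0},{"fingers":1,"x":-0.06,"y":0,"z":1.2,"spin":0},{"fingers":1,"x":-0.1,"y":0,"z":1.6,"spin":0},{"fingers":1,"x":-0.1,"y":0,"z":2,"spin":0}]' >/dev/null; python3 f.py
python3 -m jog '[{"fingers":1,"x":0,"y":0,"z":0.4,"spin":0},{"fingers":1,"x":-0.1,"y":0,"z":0.9,"spin":0},{"fingers":1,"x":-0.2,"y":0,"z":1.4,"spin":0},{"fingers":1,"x":-0.3,"y":0,"z":1.9,"spin":0},{"fingers":1,"x":-0.4,"y":0,"z":2.5,"spin":0}]' 60 >/dev/null; python3 f.py
```

```text
t 14.43 draw 153.8 side(-hy) 7.5 dz 0.4 zang -94.72 Ftool [ 0.9 -0.8  0.1] Mtool [-0.04 -0.05  0.03] open 0.0118
t 15.05 draw 173.6 side(-hy) 7.6 dz 1.7 zang -94.73 Ftool [ 2.7  1.4 -0.7] Mtool [ 0.03 -0.18 -0.06] open 0.0115
t 15.68 draw 198.6 side(-hy) 7.6 dz 5.8 zang -94.72 Ftool [3.  0.8 0.2] Mtool [ 0.01 -0.21 -0.04] open 0.0115
```

The carrier is out and hanging in the grip. One composite: the stack from the side camera, and the bay from the top camera (enlarged).

```bash
python3 -m jog '[{"fingers":1,"x":-1,"y":0,"z":0,"spin":0},{"fingers":1,"x":-2,"y":-0.5,"z":0,"spin":0},{"fingers":1,"x":-3,"y":-1,"z":0,"spin":0}]' >/dev/null; python3 f.py
python3 - <<'E'
from h import *
print(np.round(robot.observe()['qpos'],3))
s=shot('side')['color'][200:290,195:305,::-1]; t=shot('top')['color'][100:225,405:505,::-1]
t0=cv2.imread('pics/top0.png')[100:225,405:505]
R_=lambda a,f:cv2.resize(a,None,fx=f,fy=f,interpolation=cv2.INTER_CUBIC)
a=R_(s,3.2);b=R_(t0,4.4)
im=np.zeros((560,800,3),np.uint8);im[:a.shape[0],:a.shape[1]]=a;im[:b.shape[0],358:358+b.shape[1]]=b
c=R_(t,2.2);im[288:288+c.shape[0],:c.shape[1]]=c[:272]
cv2.imwrite('pics/c5.png',im)
E
```

```text
t 16.05 draw 198.1 side(-hy) -2.8 dz 36.8 zang -94.71 Ftool [2.5 0.5 0.9] Mtool [ 0.04 -0.2   0.03] open 0.012
[-0.243  0.642  1.513 -0.     0.985  1.41 ]
```

View pics/c5.png

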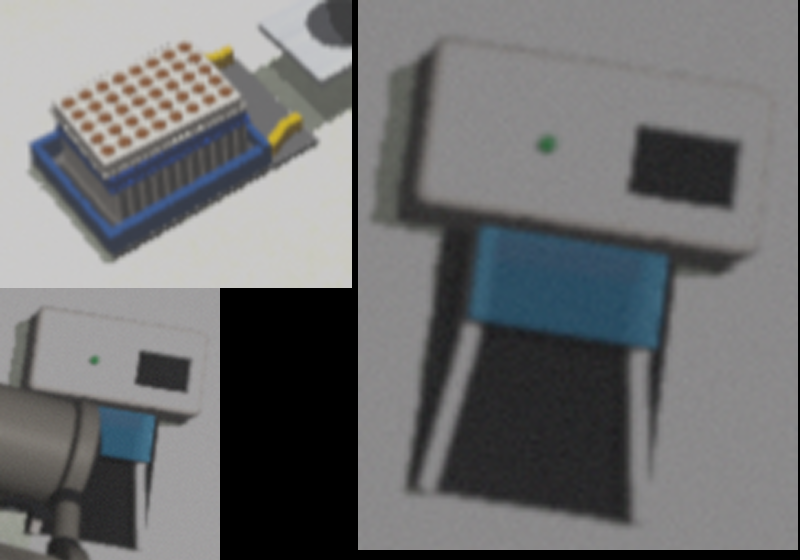

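Stack looks level and in order in the holder (left), leaning on nothing. Bay rails, inner: left (438,490)→(480,322), right (632,520)→(630,345); cover front edge (470,318)–(658,348).

```bash
cat > b.py <<'E'
from h import *
p=shot('top'); o=lambda u,v:(405+(u-358)/4.4-.5,100+v/4.4-.5)
P=[((-.075,.058,.022),o(438,490)),((-.075,-.058,.006),o(632,520)),((.024,.045,.022),o(480,322)),((.024,-.045,.006),o(630,347)),
((.024,.0,.034),o(564,333)),((.081,0,.06),o(570,223))]
q,e=fit(p,P,[.6,-.24,-.145]);print(q,e.reshape(-1,2))
print('cover ends',[inb(q,ray(p,o(*u),.034)) for u in [(470,318),(658,348)]],'console',[inb(q,ray(p,o(*u),.06)) for u in [(418,200),(755,250)]])
print('bench line floor',[inb(q,ray(p,o(*u),.006)) for u in [(408,488),(645,522)]])
for n in ['top','side']:
  p=shot(n)
  for t in ['top_plate_centre','blue_plate_centre','deep_plate_centre']:
    d=robot.look_for(t,p)
    if d: print(n,t,round(d[0]['conf'],2),inb([.6249,.2666,1.4888],ray(p,d[0]['xy'],.075)))
E
python3 b.py
```

```text
[ 0.61716439 -0.24195748 -0.10435291] [[ 0.6  0. ]
 [-0.4 -0.8]
 [-0.   0.5]
 [-1.4  0.1]
 [-0.4 -0.5]
 [ 3.3  0.5]]
cover ends [array([0.02472801, 0.05387162]), array([ 0.02107772, -0.05626823])] console [array([0.08336733, 0.0957049 ]), array([ 0.07929609, -0.09837726])]
bench line floor [array([-0.07451045,  0.073733  ]), array([-0.07716472, -0.06693639])]
top top_plate_centre 0.6 [-0.00818472  0.00036173]
side blue_plate_centre 0.62 [0.0390938  0.06146896]
side deep_plate_centre 0.75 [0.03906161 0.06823168]
```

```bash

python3 -m jog '[{"fingers":1,"x":0,"y":-3,"z":2,"spin":4},{"fingers":1,"x":0,"y":-7.5,"z":5.5,"spin":12},{"fingers":1,"x":0,"y":-12,"z":9,"spin":20},{"fingers":1,"x":0,"y":-16.5,"z":12.5,"spin":28},{"fingers":1,"x":0,"y":-20.9,"z":16,"spin":36}]' 
python3 -m jog '[{"fingers":1,"x":0,"y":0,"z":0,"spin":8},{"fingers":1,"x":0,"y":0,"z":0,"spin":16},{"fingers":1,"x":0,"y":0,"z":0,"spin":24},{"fingers":1,"x":0,"y":0,"z":0,"spin":32},{"fingers":1,"x":0,"y":0,"z":0,"spin":40}]'
python3 -m jog '[{"fingers":1,"x":0,"y":0,"z":0,"spin":8},{"fingers":1,"x":0,"y":0,"z":0,"spin":14},{"fingers":1,"x":0,"y":0,"z":0,"spin":16.6},{"fingers":1,"x":0,"y":0,"z":0,"spin":16.6}]'
python3 f.py
python3 - <<'E'
from h import *
T=tool();print(np.round(T,4).tolist(),np.round(robot.observe()['qpos'],2))
p=shot('wrist');np.save('w6V.npy',p['V']);w=p['color'][:,:,::-1]
cv2.imwrite('pics/w6f.png',w);cv2.imwrite('pics/w6.png',cv2.resize(w[0:270,0:400],None,fx=2,fy=2,interpolation=cv2.INTER_CUBIC))
E
```

```text
time: 17.23
tool_pos: [0.3726, -0.2118, 0.2389]
tool_rot: [1.472, 1.57, -0.814]
contact_force: [0.6, -1.6, -1.7]
opening: 0.0119
time: 17.85
tool_pos: [0.374, -0.2111, 0.2388]
tool_rot: [-2.207, 1.571, 1.091]
contact_force: [-0.0, 0.1, -2.5]
opening: 0.0117
time: 18.35
tool_pos: [0.374, -0.211, 0.2388]
tool_rot: [-1.156, 1.571, 1.858]
contact_force: [-0.3, -0.1, -2.1]
opening: 0.0117
t 18.35 draw 358.2 side(-hy) -211.5 dz 35.8 zang 172.69 Ftool [2.1 0.2 0.2] Mtool [-0.03 -0.27 -0.14] open 0.0117
[[-0.0, -0.1272, -0.9919, 0.374], [0.0001, -0.9919, 0.1272, -0.211], [-1.0, -0.0001, 0.0, 0.2388], [0.0, 0.0, 0.0, 1.0]] [-0.69  0.4   1.99  0.    0.75  2.58]
```

View pics/w6.png

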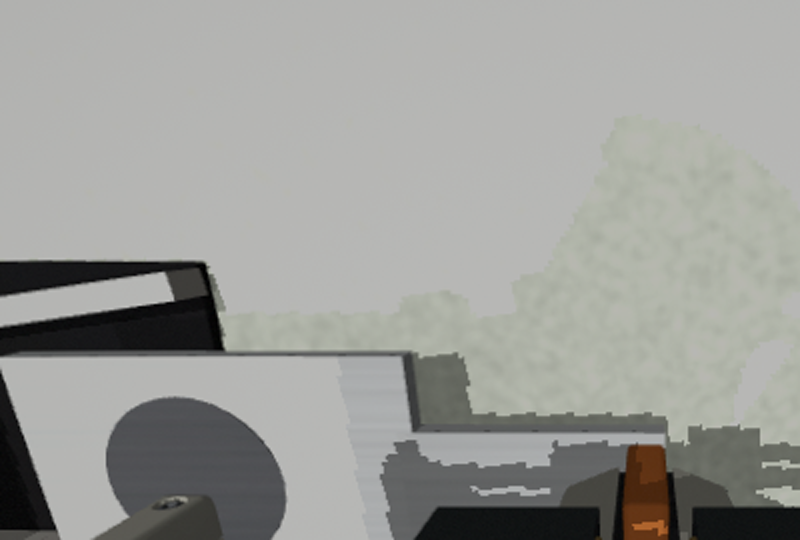

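```bash
cat > k.py <<'E'
from h import *
p=shot('wrist'); p['V']=np.load('w6V.npy'); q=[.6172,-.2426,-.128]
g=lambda u,v,z:ray(p,(u/2-.25,v/2-.25),z)
for n,u in dict(railin=(174,300,.022),railin0=(2,326,.022),railout=(165,272,.022),railout0=(2,297,.022),floorc=(205,262,.006),floorm=(223,350,.006),plR=(412,354,.0505),plR0=(10,356,.0505),tongueR=(664,433,.0505),tongueR0=(420,432,.0505)).items():
  X=g(*u);print(n,np.round(X[:2],4),np.round(1000*inb(q,X),1))
E
python3 k.py
```

```text
railin [ 0.5301 -0.2882] [-80.5 -56.3]
railin0 [ 0.5972 -0.288 ] [-14.1 -47.5]
railout [ 0.5297 -0.2978] [-79.8 -65.9]
railout0 [ 0.5923 -0.2977] [-17.7 -57.9]
floorc [ 0.5268 -0.2995] [-82.4 -68. ]
floorm [ 0.5317 -0.2666] [-81.7 -34.8]
plR [ 0.4389 -0.2636] [-174.2  -43.6]
plR0 [ 0.5651 -0.2795] [-47.  -43.3]
tongueR [ 0.3661 -0.2284] [-250.9  -18. ]
tongueR0 [ 0.4428 -0.2385] [-173.5  -18.2]
```

Plate sits true to the tool (right edge at y = -43.5). The rail suggests the bay axis is about 3.5 mm to tool -y here, and about 0.8° further clockwise. I adjust, then lower into the open channel.

```bash

python3 -m jog '[{"fingers":1,"x":0,"y":-0.35,"z":0,"spin":0.8},{"fingers":1,"x":1,"y":-0.35,"z":0,"spin":0.8},{"fingers":1,"x":2,"y":-0.35,"z":0,"spin":0.8},{"fingers":1,"x":2.8,"y":-0.35,"z":0,"spin":0.8},{"fingers":1,"x":3.1,"y":-0.35,"z":0,"spin":0.8}]' >/dev/null; python3 f.py
python3 -m jog '[{"fingers":1,"x":0.1,"y":0,"z":0,"spin":0},{"fingers":1,"x":0.2,"y":0,"z":0,"spin":0},{"fingers":1,"x":0.3,"y":0,"z":0,"spin":0},{"fingers":1,"x":0.3,"y":0,"z":0,"spin":0}]' >/dev/null; python3 f.py
```

```text
t 19.07 draw 354.6 side(-hy) -211.5 dz 3.9 zang 171.87 Ftool [ 2.2  1.1 -1. ] Mtool [-0.02 -0.25 -0.16] open 0.0118
t 19.57 draw 354.7 side(-hy) -211.3 dz 1.8 zang 171.87 Ftool [2.3 0.7 1.1] Mtool [ 0.02 -0.27 -0.16] open 0.0114
```

```bash

python3 -m jog '[{"fingers":1,"x":0,"y":0,"z":-0.5,"spin":0},{"fingers":1,"x":0,"y":0,"z":-1.1,"spin":0},{"fingers":1,"x":0,"y":0,"z":-1.7,"spin":0},{"fingers":1,"x":0,"y":0,"z":-2.3,"spin":0},{"fingers":1,"x":0,"y":0,"z":-2.9,"spin":0}]' >/dev/null; python3 f.py
python3 -m jog '[{"fingers":1,"x":0.05,"y":0,"z":-0.3,"spin":0},{"fingers":1,"x":0.1,"y":0,"z":-0.7,"spin":0},{"fingers":1,"x":0.15,"y":0,"z":-1.1,"spin":0}]' >/dev/null; python3 f.py
python3 -m jog '[{"fingers":1,"x":0,"y":0,"z":-0.3,"spin":0},{"fingers":1,"x":0,"y":0,"z":-0.6,"spin":0},{"fingers":1,"x":0,"y":0,"z":-0.9,"spin":0}]' >/dev/null; python3 f.py
```

```text
t 20.2 draw 356.4 side(-hy) -181.9 dz 1.7 zang 171.88 Ftool [ 2.5  0.4 -0.1] Mtool [-0.01 -0.22 -0.18] open 0.0115
t 20.57 draw 357.1 side(-hy) -171.2 dz 0.2 zang 171.87 Ftool [0.8 0.3 2. ] Mtool [ 0.02 -0.15 -0.12] open 0.0112
t 20.95 draw 357.6 side(-hy) -162.3 dz 0.2 zang 171.87 Ftool [ 0.9  0.5 -0.2] Mtool [-0.06 -0.16 -0.12] open 0.0117
```

```bash

python3 -m jog '[{"fingers":1,"x":0,"y":0,"z":-0.25,"spin":0},{"fingers":1,"x":0,"y":0,"z":-0.5,"spin":0},{"fingers":1,"x":0,"y":0,"z":-0.75,"spin":0}]' >/dev/null; python3 f.py
python3 -m jog '[{"fingers":1,"x":0,"y":0,"z":-0.25,"spin":0},{"fingers":1,"x":0,"y":0,"z":-0.5,"spin":0},{"fingers":1,"x":0,"y":0,"z":-0.75,"spin":0}]' >/dev/null; python3 f.py
python3 -m jog '[{"fingers":1,"x":0,"y":0,"z":-0.25,"spin":0},{"fingers":1,"x":0,"y":0,"z":-0.5,"spin":0},{"fingers":1,"x":0,"y":0,"z":-0.75,"spin":0}]' >/dev/null; python3 f.py
```

```text
t 21.32 draw 358.1 side(-hy) -154.8 dz 0.2 zang 171.87 Ftool [1.4 0.4 0.9] Mtool [ 0.   -0.16 -0.16] open 0.0116
t 21.7 draw 358.5 side(-hy) -147.3 dz 0.2 zang 171.87 Ftool [ 1.4 -0.3  0.6] Mtool [-0.01 -0.14 -0.07] open 0.0115
t 22.07 draw 359.0 side(-hy) -139.8 dz 0.2 zang 171.87 Ftool [0.7 0.7 0.4] Mtool [ 0.07 -0.14 -0.12] open 0.0116
```

```bash

python3 -m jog '[{"fingers":1,"x":0,"y":0,"z":-0.25,"spin":0},{"fingers":1,"x":0,"y":0,"z":-0.5,"spin":0},{"fingers":1,"x":0,"y":0,"z":-0.75,"spin":0}]' >/dev/null; python3 f.py
python3 -m jog '[{"fingers":1,"x":0,"y":0,"z":-0.25,"spin":0},{"fingers":1,"x":0,"y":0,"z":-0.5,"spin":0},{"fingers":1,"x":0,"y":0,"z":-0.75,"spin":0}]' >/dev/null; python3 f.py
python3 -m jog '[{"fingers":1,"x":0,"y":0,"z":-0.25,"spin":0},{"fingers":1,"x":0,"y":0,"z":-0.5,"spin":0},{"fingers":1,"x":0,"y":0,"z":-0.7,"spin":0}]' >/dev/null; python3 f.py
```

```text
t 22.45 draw 359.4 side(-hy) -132.3 dz 0.2 zang 171.87 Ftool [1.1 0.2 0.3] Mtool [-0.05 -0.12 -0.1 ] open 0.0114
t 22.82 draw 359.9 side(-hy) -124.8 dz 0.2 zang 171.87 Ftool [ 1.2 -0.4  0.6] Mtool [-0.01 -0.16 -0.06] open 0.0117
t 23.2 draw 360.3 side(-hy) -117.8 dz 0.2 zang 171.87 Ftool [2.4 0.3 0.7] Mtool [-0.02 -0.09 -0.07] open 0.0118
```

```bash

python3 -m jog '[{"fingers":1,"x":0.02,"y":0,"z":-0.1,"spin":0},{"fingers":1,"x":0.02,"y":0,"z":-0.2,"spin":0},{"fingers":1,"x":0.02,"y":0,"z":-0.3,"spin":0}]' >/dev/null; python3 f.py
python3 -m jog '[{"fingers":1,"x":0,"y":0,"z":-0.1,"spin":0},{"fingers":1,"x":0,"y":0,"z":-0.2,"spin":0}]' >/dev/null; python3 f.py
python3 -m jog '[{"fingers":1,"x":0,"y":0,"z":-0.08,"spin":0},{"fingers":1,"x":0,"y":0,"z":-0.15,"spin":0}]' >/dev/null; python3 f.py
```

```text
t 23.57 draw 360.5 side(-hy) -115.0 dz 0.1 zang 171.87 Ftool [ 0.6 -0.3  1.9] Mtool [ 0.08 -0.11 -0.09] open 0.0116
t 23.82 draw 360.6 side(-hy) -113.0 dz 0.0 zang 171.87 Ftool [1.4 0.8 1.5] Mtool [-0.02 -0.14 -0.12] open 0.0116
t 24.07 draw 360.7 side(-hy) -111.5 dz 0.0 zang 171.87 Ftool [-0.  -0.   1.3] Mtool [ 0.05 -0.16 -0.05] open 0.0118
```

```bash

python3 -m jog '[{"fingers":1,"x":0,"y":0,"z":-0.07,"spin":0},{"fingers":1,"x":0,"y":0,"z":-0.14,"spin":0}]' >/dev/null; python3 f.py
python3 -m jog '[{"fingers":1,"x":0,"y":0,"z":-0.07,"spin":0},{"fingers":1,"x":0,"y":0,"z":-0.13,"spin":0}]' >/dev/null; python3 f.py
python3 -m jog '[{"fingers":1,"x":0,"y":0,"z":-0.05,"spin":0},{"fingers":1,"x":0,"y":0,"z":-0.1,"spin":0}]' >/dev/null; python3 f.py
```

```text
t 24.32 draw 360.8 side(-hy) -110.1 dz 0.0 zang 171.87 Ftool [-0.2  0.1  1.1] Mtool [-0.02 -0.13 -0.08] open 0.0118
t 24.57 draw 360.8 side(-hy) -108.9 dz 0.0 zang 171.88 Ftool [-2.3  0.4  3.2] Mtool [ 0.03 -0.41  0.04] open 0.0114
t 24.82 draw 360.9 side(-hy) -108.5 dz 0.0 zang 171.88 Ftool [-4.7  1.9  7.8] Mtool [-0.01 -0.95  0.15] open 0.0122
```

Firm contact at 7.8 N, right where home is expected. I hold briefly, then let go.

```bash

python3 -m jog '[{"fingers":1,"x":0,"y":0,"z":0,"spin":0},{"fingers":1,"x":0,"y":0,"z":0,"spin":0}]' >/dev/null; python3 f.py
python3 -m jog '[{"fingers":0.75,"x":0,"y":0,"z":0,"spin":0},{"fingers":0.75,"x":0,"y":0,"z":0,"spin":0},{"fingers":0.6,"x":0,"y":0,"z":0,"spin":0},{"fingers":0.6,"x":0,"y":0,"z":0,"spin":0}]' >/dev/null; python3 f.py
python3 - <<'E'
from h import *
p=shot('wrist');np.save('w7V.npy',p['V']);w=p['color'][:,:,::-1]
cv2.imwrite('pics/w7.png',cv2.resize(w[60:300,60:400],None,fx=2.3,fy=2.3,interpolation=cv2.INTER_CUBIC))
E
```

```text
t 25.07 draw 360.9 side(-hy) -108.6 dz 0.0 zang 171.88 Ftool [-3.4  1.6  7. ] Mtool [-0.02 -0.78  0.16] open 0.0113
t 25.57 draw 360.9 side(-hy) -107.7 dz 0.0 zang 171.87 Ftool [-0.8  0.4  0.5] Mtool [ 0.03  0.07 -0.11] open 0.0356
```

View pics/w7.png

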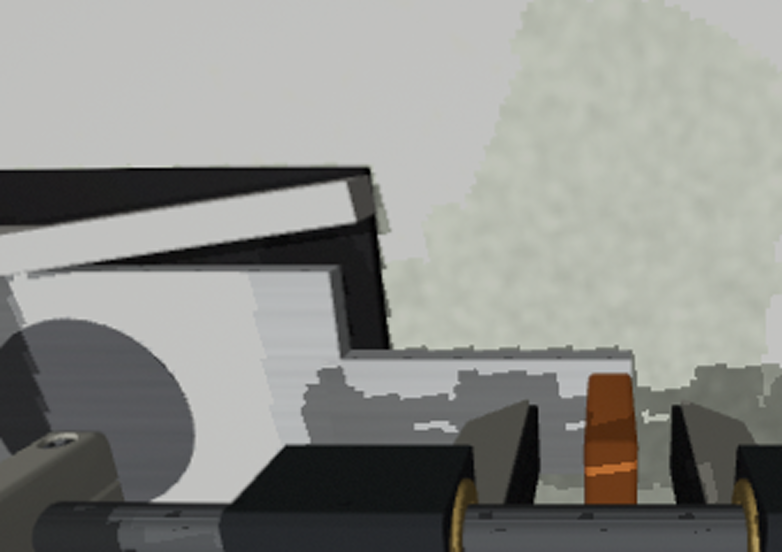

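Tab free between the open fingers, plate's rear edge (345,340) about 10 mm inside the mouth edge (388,345). I withdraw upward and measure.

```bash

python3 -m jog '[{"fingers":0.6,"x":-1,"y":0,"z":0,"spin":0},{"fingers":0.6,"x":-3,"y":0,"z":0,"spin":0},{"fingers":0.6,"x":-7,"y":0,"z":0,"spin":0},{"fingers":0.6,"x":-12,"y":0,"z":1,"spin":0},{"fingers":0.6,"x":-15,"y":0,"z":3,"spin":0}]'
python3 - <<'E'
from h import *
p=shot('wrist');V=p['V'];p['V']=np.load('w7V.npy');g=lambda u,v,z:inb([.6172,-.2426,-.142],ray(p,(60+u/2.3-.28,60+v/2.3-.28),z))*1000
print('plate rear top',g(335,270,.014),g(345,357,.014),'floor mouth',g(372,168,.006),g(391,348,.006),'rail inner mouth',g(356,222,.022),'tongue end',g(633,360,.014),'plate R front',g(30,268,.014))
p['V']=V;w=p['color'][:,:,::-1]
s=shot('side')['color'][:,:,::-1];t=shot('top')['color'][:,:,::-1]
R_=lambda a,f:cv2.resize(a,None,fx=f,fy=f,interpolation=cv2.INTER_CUBIC)
im=np.zeros((600,800,3),np.uint8)
for a,(y,x) in [(R_(s[200:290,195:305],3),(0,0)),(R_(s[100:200,310:420],3),(0,350)),(R_(t[135:215,205:315],3),(290,0)),(R_(t[100:202,405:515],3),(290,350))]:
  im[y:y+a.shape[0],x:x+a.shape[1]]=a
cv2.imwrite('pics/c8.png',im)
E
```

```text
time: 26.25
tool_pos: [0.4475, -0.218, 0.3561]
tool_rot: [2.672, 1.566, -0.611]
contact_force: [-0.1, -0.3, -0.7]
opening: 0.0365
plate rear top [-69.79080667 -43.13935816] [-69.43507302 -18.4735847 ] floor mouth [-79.70493722 -68.89347478] [-79.70350344 -18.18708811] rail inner mouth [-79.9389258  -57.17300588] tongue end [-149.08375586  -17.63639575] plate R front [ 13.09960508 -43.89043617]
```

View pics/c8.png

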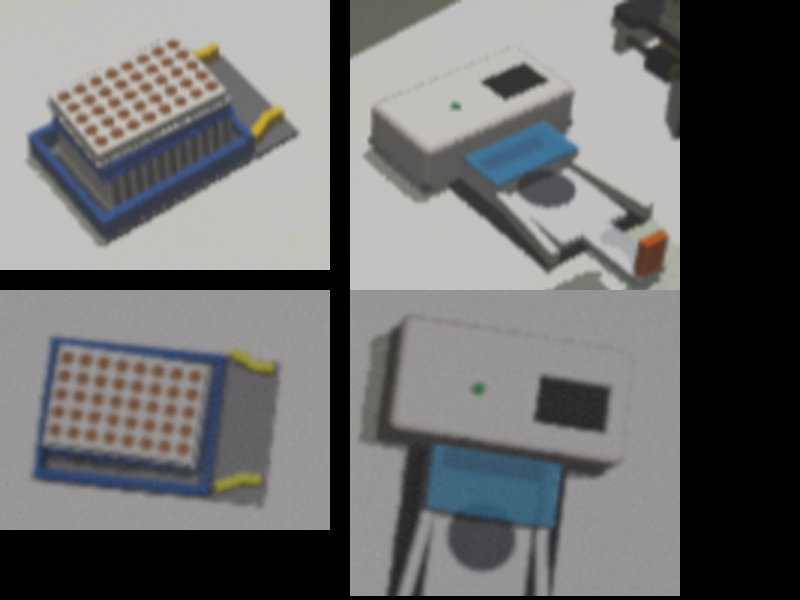

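The plate's rear edge is 10.1 mm inside the mouth (10 expected), the carrier is square in the bay, and the stack is level and in order. I hand in.

```bash
python3 -m jog '[{"fingers":0.6,"x":0,"y":0,"z":0,"spin":0},{"fingers":0.6,"x":0,"y":0,"z":0,"spin":0},{"fingers":0.6,"x":0,"y":0,"z":0,"spin":0}]' && python3 -c "
from cell import robot
print(robot.hand_in())"
```

```text
time: 26.78
tool_pos: [0.4476, -0.218, 0.352]
tool_rot: [-0.456, 1.569, 2.544]
contact_force: [0.8, -0.7, -0.3]
opening: 0.0369
the job is handed in; nothing more can be done
None
```

The carrier is out of the holder and home in the analyser's bay. I handed the job in at about 27 s of the 72 s allowed; no verdict was reported.

- **Drawing out:** I measured the gate about 7.4 mm off-centre with the wrist camera and eased the carrier that way as I drew. In the readings taken between steps, sideways force stayed at or below about 3 N, and the pull peaked at about 11.5 N.
- **Stopping:** I slid the carrier under the cover until it pressed on the stop. The highest reading was about 8 N, and I held it there briefly before letting go.
- **Bay check:** The last wrist picture puts the plate's rear edge 10.1 mm inside the bay's mouth, against 10 mm expected when fully home. The carrier is square in the bay, and the arm is withdrawn and touching nothing.
- **Stack check:** Pictures from the side and top cameras show the three plates level and in order. The top plate was measured once, about 8 mm from the holder's centre, with 22 mm allowed. The side camera's detections of the lower two plates were up to about 80 mm off and disagreed with the pictures, so I disregarded them.
- **Other things:** I did not re-measure the bystanders at the end. I planned the arm's path clear of them.

My first moves were refused because each row needs all its keys. That cost about 1 s and nothing moved. I viewed 10 pictures, the last two of them composites.

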